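Empty the grinding balls from the cup under the microscope

TASK

Swing the lamp arm on the microscope head right up to its stop, so that the cup beneath can be taken. Then lift out the cup, tip all four balls into the steel tray from close above it, and stand the cup, empty and upright, back on the black disc under the microscope, setting it down gently. Leave the lamp arm up, and do not disturb the bottle, jar or brush.

Things in the scene. Friction and masses are not known exactly. Their poses are not given: they have to be found in the camera images.
- lamp_arm (a joint): angle of the lamp arm's hinge on the microscope head, rad: 0 = hanging down in front of the cup, 1.75 = right up at its stop. A stiff friction hinge: it stays where it is left; lifting takes about 5 N at the handle.
- lamp_pivot (a point): point on the lamp arm's hinge axis (its y axis), 245 mm above the bench, level along y with the handle's grip point. The handle circles it at 130 mm: at joint value q the grip point is at x = -0.13 cos(q - 0.873), z = 0.13 sin(q - 0.873) from here, in the microscope's axes.
- lamp_handle (a point): grip point of the lamp arm's red handle, 25 mm from its free end: a level round bar, 14 mm diameter, 70 mm long, along the microscope's y. From this point toward +y: the steel arm (12 mm thick) at 45 mm, then, in line, the white lamp barrel (28 mm diameter) from 65 to 120 mm, which ends in front of the cup while the arm is down.
- microscope: fixed cream microscope. Origin on the bench under the stage disc; x away from the robot, y toward its pillar. Base 220 by 300 mm (y -110 to 190), 20 thick; pillar 80 by 50 mm at y = 160. Grey head 76 mm wide in x, y -65 to 135, underside z = 230; black objective (70 mm diameter) over the disc ends at z = 210, so reach the cup from the robot's side with a tilted tool, lamp arm up.
- stage_disc (a point): centre of the flat black disc (90 mm diameter, flush) on the microscope's base plate, z = 20 mm; the cup stands on it
- cup: loose clear plastic straight-walled round cup with a red floor: 62 mm outer diameter, 80 mm tall, wall 3 mm, floor 5 mm thick, about 0.12 kg empty. Origin at the centre of its underside, z toward the mouth. Holds four balls (about 43 mm deep).
- cup_mouth (a point): centre of the cup's rim, 80 mm above its underside
- tray: fixed open steel tray, 220 (x) by 200 (y) mm outside, 50 mm high, walls 4 mm, no lid. Origin at the centre of its underside on the bench.
- bottle: bystander: clear bottle with a white cap, 60 mm diameter, 130 mm tall; origin at the centre of its underside
- jar: bystander: amber jar with a white cap, 60 mm diameter, 80 mm tall; origin at the centre of its underside
- brush: bystander: brush lying on the bench, 170 mm long along its x axis; origin near its middle
- ball0_center (a point): centre of one of the four 24 mm glass grinding balls (18 g, white or green), in the cup at the start
- ball1_center (a point): centre of one of the four 24 mm glass grinding balls (18 g, white or green), in the cup at the start
- ball2_center (a point): centre of one of the four 24 mm glass grinding balls (18 g, white or green), in the cup at the start
- ball3_center (a point): centre of one of the four 24 mm glass grinding balls (18 g, white or green), in the cup at the start

How it is judged:
On the way, in this order (a step that is already met when the one before it is completed fails the run):
1. the lamp arm is swung up (joint above 1.4 rad) (value of joint lamp_arm above 1.4 rad), for 0.2 s.
2. the cup is lifted out from under the microscope (horizontal distance between cup and stage_disc above 0.12 m and height (world z) of cup above 0.05 m), for 0.1 s.
3. all four balls lie in the tray (x of ball0_center in the frame of tray between -0.108 and 0.108 m and y of ball0_center in the frame of tray between -0.098 and 0.098 m and z of each of ball0_center, ball1_center, ball2_center, ball3_center in the frame of tray below 0.045 m and x of ball1_center in the frame of tray between -0.108 and 0.108 m and y of ball1_center in the frame of tray between -0.098 and 0.098 m and x of ball2_center in the frame of tray between -0.108 and 0.108 m and y of ball2_center in the frame of tray between -0.098 and 0.098 m and x of ball3_center in the frame of tray between -0.108 and 0.108 m and y of ball3_center in the frame of tray between -0.098 and 0.098 m), for 0.3 s.
At the end, for the whole second after the job is handed in: All four balls lie in the tray; the cup stands empty, at rest and upright (within 0.06 rad) on the microscope's stage, its centre within 20 mm of the black disc's centre; the lamp arm is still up (joint above 1.3 rad) (all of step 3 and horizontal distance between cup and stage_disc below 0.02 m and angle between cup's own z axis and vertical below 0.06 rad and height (world z) of cup between 0.015 and 0.025 m and linear speed of cup below 0.02 m/s and value of joint lamp_arm above 1.3 rad); the robot touches nothing.
It fails at once if the bottle is shifted by more than 30 mm (distance of bottle from where it was at the start of the episode above 0.03 m).
It fails at once if the jar is shifted by more than 30 mm (distance of jar from where it was at the start of the episode above 0.03 m).
It fails at once if the brush is shifted by more than 30 mm (distance of brush from where it was at the start of the episode above 0.03 m).
It fails at once if the emptied cup is banged or pressed onto the microscope with more than 40 N (contact force between cup and microscope above 40 N and distance between ball0_center and cup above 0.15 m).
It fails at once if the cup is tipped (more than 70 degrees) with its mouth more than 250 mm above the bench, too high for glass balls (angle between cup's own z axis and vertical above 1.22 rad and height (world z) of cup_mouth above 0.25 m).
It also fails if it takes over 72 s, if anything falls off the work surface, if the arm or the gripper's body presses on something with over 40 N, if the wrist force passes 120 N, or if a joint passes its speed limit or range.

ROBOT

A 7-joint arm with a two-finger parallel gripper is mounted at the origin on the work surface. World frame = base frame: x ahead of the robot, y to its left, z up, the work surface at z = 0. Lengths are in m, angles in rad, forces in N, time in s.
With the tool pointing down it reaches from about 0.4 to 0.85 m from the base axis. Payload 4.5 kg.
Tool frame: the origin (TCP) lies at the very end of the fingers, on their centre line; the grasp point (between the pads) lies 19 mm behind it; z points along the fingers, y is the line along which they close (so a half turn about z gives the same grasp; the last joint's range is limited). The gripper opens to 88 mm and grips with 3 to 60 N. Pads are 18 mm wide; open, the fingers measure 123 mm over their backs; the gripper's body (75 mm by 187 mm) begins 45 mm behind the grasp point.
Start: joints at [-1.202, 0.689, -0.195, 1.565, 0.157, 0.902, -0.215], TCP at [0.205, 0.59, 0.239] pointing down, gripper open.
Joint ranges: [-3.01, 3.01], [-0.46, 2.08], [-1.47, 1.51], [0.13, 2.56], [-1, 4.14], [0.04, 2.09], [-2.66, 2.66]. Speed limits (rad/s): [2.57, 2.57, 3.14, 3.14, 3.14, 3.14, 3.14].

INTERFACE

Orientations are given as a unit quaternion [x, y, z, w].
In Python, from plant import r gives the robot as it stands. The module is installed in compiled form; this text tells all that it offers.
- The arm moves only by the tool step_arm, never from a script. Its argument "increments" is a list of rows, each a list of 2 entries, a list of its own where there are three numbers: the shift along the world's x, y, z in cm, then the turn, a rotation vector about the world's x, y, z in degrees. A call has exactly 10 rows; each row shifts and turns the commanded pose from where the row before left it; what a row does not reach is not made up. A row lasts 1/10 s, in which the tool goes at most 50 mm and 8.59 degrees, less where a joint would pass 70% of its speed; a pose out of reach is approached as far as the arm can. A call is refused whole if a number of a shift passes 5 or a number of a turn 8.59, either way. A call with a gripper value outside its range is refused whole. "fingers" is the opening, from 0 (shut) to 1 (fully open), set as the call begins (left out, the last holds). The fingers move at their own pace and stop on an object; "grip_force" is the grip in N (left out, the last holds). Time passes only in rows, so rows that do not move let the fingers close, or fill a call up. It gives the time, the measured TCP pose, the force, the opening and the grip force at its end, in the units of the state.
- r.get_state(): the state, without advancing time (a new reading comes with each control period).
- r.snapshot(name): name is "scene" or "top"; returns (picture, depth): 384x512x3 uint8, red, green, blue; 384x512 float32, m along the optical axis (not along the pixel's ray), 0 where there is no reading.
- r.calibration(name): a dict with "fov_y" (degrees; the focal length in pixels is half the picture's height over the tangent of half this angle, whatever the lens; pixels are square), "cx", "cy" (the principal point, pixels), "R" (3x3) and "t" (3): a world point X has camera coordinates R X + t. Camera axes: x right, y down, z forward; pixel columns grow to the right and rows downward; lengths in m; the calibration is good to about 2 mm. A picture is of the moment at which its call begins. calibration takes no time and is no camera call.
- r.finish_job(): hands the job in; it is judged then, once.
The state is a dict: "clock": time; "q": joint angles; "qd": joint speeds; "joint_torque": joint torques, N m; "tool_pos": TCP position; "eef_rot": TCP orientation; "contact_force": force on the tool from outside, world axes, zero at the start; "moment": the same for the moment, N m; "opening": opening from 0.0 (shut) to 1.0 (fully open); "finger_force": force on a finger pad.
Only numpy, scipy, OpenCV 4.12 (cv2) and the standard library are available. Lean on these libraries where they do the work, as an engineer would, in place of code of your own. Each camera call takes 0.05 s, during which the arm holds its last target. There are 200 camera calls.

## Working session

There is one attempt and no reset: what is moved stays moved. The work goes in short steps, Python scripts to look and compute and a tool call to move; the robot and the scene stay as the last step left them, time stands still between calls to the robot, and variables do not carry over. Pictures are saved under pics/ and viewed, at most 10 in all, crops included, and the job is handed in when it is done.

Besides the shell and the picture viewer there is one more tool, called after "Call:" as name(argument=value, ...) on one line, values as JSON. step_arm: Moves the arm, as the interface text tells. Its arguments: {"type":"object","properties":{"increments":{"type":"array","items":{"type":"array"}},"fingers":{"type":"number"},"grip_force":{"type":"number"}},"required":["increments"]}

```bash
mkdir -p pics
cat > h.py <<'E'
import numpy as np, cv2
from plant import r
def pts(name,D):
    c=r.calibration(name); h,w=D.shape; f=h/2/np.tan(np.radians(c['fov_y'])/2)
    v,u=np.mgrid[:h,:w]; P=np.stack([(u-c['cx'])/f*D,(v-c['cy'])/f*D,D],-1)
    return (P-np.array(c['t']))@np.array(c['R'])   # R^T (P-t)
def snap(name,tag):
    I,D=r.snapshot(name); cv2.imwrite(f'pics/{tag}.png',I[...,::-1]); np.savez(f'pics/{tag}.npz',I=I,D=D,X=pts(name,D)); return I,D
E
python3 - <<'E'
from h import *
for n in('scene','top'):
    snap(n,n+'0'); c=r.calibration(n); print(n,c)
a=[cv2.imread(f'pics/{n}0.png') for n in('scene','top')]
s=r.get_state(); print(s)
E
```

```text
scene {'fov_y': 50.51258907739753, 'cx': 259.70486677765814, 'cy': 186.58559371002443, 'R': array([[ 0.03754683,  0.99913869, -0.01766659],
       [ 0.70951158, -0.03910395, -0.70360799],
       [-0.7036928 ,  0.0138836 , -0.7103687 ]]), 't': array([ 0.0035709 , -0.28627   ,  1.47972444])}
top {'fov_y': 55.15632628461726, 'cx': 251.57821016427098, 'cy': 194.30026113021023, 'R': array([[-0.02551753, -0.99950287, -0.01851645],
       [-0.98269324,  0.02847927, -0.18303803],
       [ 0.18347437,  0.01352531, -0.98293144]]), 't': array([-0.00490965,  0.59399686,  0.83012476])}
{'clock': 0.1, 'q': array([-1.20219822,  0.68986659, -0.19451909,  1.56623379,  0.15730826,
        0.90249514, -0.21513165]), 'qd': array([-0.00076132, -0.00145805, -0.00032227, -0.00063223, -0.00092056,
       -0.00062963, -0.00013503]), 'joint_torque': array([-3.04750676e-03, -5.28507900e+01, -1.27169654e+00, -1.53838027e+01,
       -5.25736890e-02,  1.99051581e-03,  5.17613285e-05]), 'tool_pos': array([0.20522082, 0.58975302, 0.23801279]), 'eef_rot': array([ 1.66594481e-01,  9.86025167e-01, -8.02631993e-04, -7.09786432e-05]), 'contact_force': array([-0.74720571,  0.92238316, -0.29498552]), 'moment': array([-0.03594163, -0.00935023,  0.01225572]), 'finger_force': 0.0, 'opening': 0.9993339712747632}
```

View pics/scene0.png

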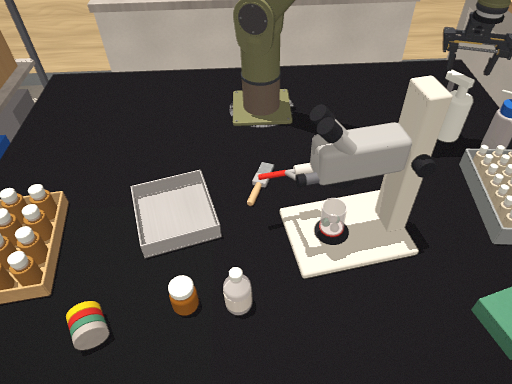

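View pics/top0.png

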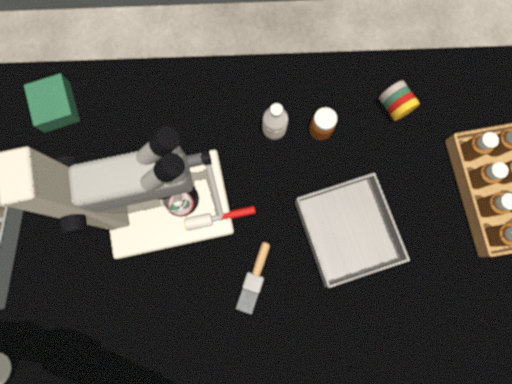

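The scene view shows the microscope at right, with the red handle at about (272,175), the cup at (332,218) and the tray at (175,212). In the top view the handle is at (240,212), the cup at (181,203) and the tray at (353,230).

Run:
```python
from h import *
for n in('scene','top'):
    d=np.load(f'pics/{n}0.npz'); I=d['I'].astype(int); X=d['X']; D=d['D']
    R,G,B=I[...,0],I[...,1],I[...,2]
    ok=D>0
    m=ok&(R>150)&(G<70)&(B<70)&(X[...,2]>.1)&(X[...,2]<.2)
    p=X[m]; print(n,'handle',m.sum(),p.mean(0),p.min(0),p.max(0))
    q=p-p.mean(0); print(' dir',np.linalg.svd(q,full_matrices=False)[2][0])
    # base plate top
    m=ok&(abs(X[...,2]-.02)<.006)&(R>170)&(G>160)
    mm=cv2.morphologyEx(m.astype(np.uint8),cv2.MORPH_OPEN,np.ones((3,3)))
    nl,L,st,_=cv2.connectedComponentsWithStats(mm); k=1+st[1:,4].argmax(); p=X[L==k]
    print(' base z',p[:,2].mean(),cv2.minAreaRect((p[:,:2]*1000).astype(np.float32)))
    np.save(f'pics/{n}base.npy',p)
    # tray: rim points z ~.05
    for nm,(u0,u1,v0,v1),zr in (('tray',(120,225,165,260) if n=='scene' else (285,415,165,295),(.04,.06)),):
        w=X[v0:v1,u0:u1].reshape(-1,3); w=w[(w[:,2]>zr[0])&(w[:,2]<zr[1])]
        print(nm,len(w),cv2.minAreaRect((w[:,:2]*1000).astype(np.float32)))
    b={'scene':{'cup':(318,348,198,240),'bottle':(222,255,265,315),'jar':(165,202,275,318),'brush':(245,277,160,205)},
       'top':{'cup':(165,198,188,216),'bottle':(260,292,102,140),'jar':(307,340,105,140),'brush':(235,272,240,315)}}[n]
    for k,(u0,u1,v0,v1) in b.items():
        w=X[v0:v1,u0:u1].reshape(-1,3); w=w[(w[:,2]>(.03 if k!='brush' else .008))&(w[:,2]<.2)]
        print(k,len(w),np.median(w,0).round(3),np.percentile(w,3,axis=0).round(3),np.percentile(w,97,axis=0).round(3))
```

```text
scene handle 126 [0.53727403 0.00903349 0.17556253] [ 0.52387476 -0.02276858  0.16802351] [0.54644475 0.03878788 0.18009592]
 dir [ 0.22169385 -0.97509219 -0.00685959]
 base z 0.021103593868474456 ((586.4873657226562, 195.57928466796875), (221.472900390625, 299.59307861328125), 10.33282470703125)
tray 790 ((505.4802551269531, -254.46580505371094), (226.1748046875, 200.12405395507812), 16.853090286254883)
cup 820 [0.595 0.158 0.074] [0.552 0.129 0.034] [0.612 0.186 0.102]
bottle 928 [ 0.793 -0.08   0.088] [ 0.768 -0.108  0.035] [ 0.807 -0.054  0.132]
jar 780 [ 0.785 -0.2    0.079] [ 0.752 -0.226  0.034] [ 0.801 -0.176  0.083]
brush 509 [ 0.411 -0.015  0.02 ] [ 0.325 -0.051  0.011] [0.543 0.018 0.179]
top handle 87 [5.34232583e-01 1.92510973e-04 1.75100721e-01] [ 0.52495356 -0.02689835  0.16836038] [0.54477358 0.03501727 0.18031661]
 dir [-0.18508475  0.98239226  0.02547714]
 base z 0.02005201270327358 ((536.6534423828125, 186.09593200683594), (119.96202087402344, 297.837890625), 10.552105903625488)
tray 837 ((505.3393249511719, -255.94973754882812), (220.2502899169922, 200.5904083251953), 16.686599731445312)
cup 429 [0.572 0.152 0.061] [0.551 0.128 0.034] [0.597 0.186 0.101]
bottle 630 [ 0.764 -0.081  0.091] [ 0.747 -0.108  0.037] [ 0.789 -0.056  0.132]
jar 559 [ 0.763 -0.2    0.079] [ 0.744 -0.227  0.036] [ 0.793 -0.177  0.083]
brush 915 [ 0.379 -0.017  0.018] [ 0.322 -0.05   0.014] [0.469 0.016 0.023]
```

Run:
```python
import cv2
a=cv2.imread('pics/scene0.png')[130:280,240:430]; b=cv2.imread('pics/top0.png')[130:270,95:270]
a=cv2.resize(a,(400,316),interpolation=cv2.INTER_CUBIC); b=cv2.resize(b,(395,316),interpolation=cv2.INTER_CUBIC)
cv2.imwrite('pics/crop0.png',cv2.hconcat([a,b]))
```

```text
(no output)
```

View pics/crop0.png

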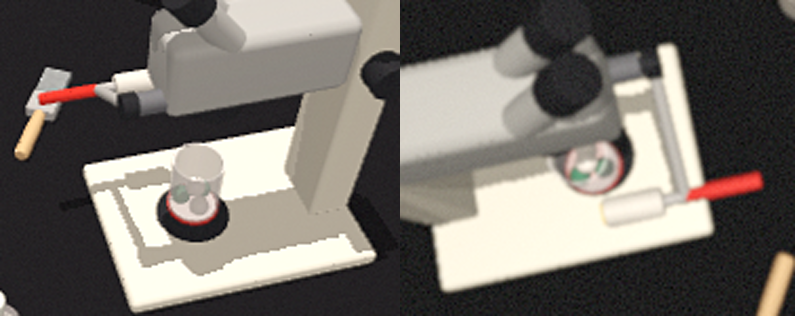

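Call:
step_arm(increments=[[[1.4,-3.5,0.6],[0,0,-3]],[[1.4,-3.5,0.6],[0,0,-3]],[[1.4,-3.5,0.6],[0,0,-3]],[[1.4,-3.5,0.6],[0,0,-3]],[[1.5,-3.5,0.6],[0,0,-3]],[[1.5,-3.5,0.6],[0,0,-3]],[[1.5,-3.5,0.6],[0,0,-3]],[[1.5,-3.5,0.6],[0,0,-3]],[[1.5,-3.5,0.6],[0,0,-3]],[[1.5,-3.5,0.6],[0,0,-3]]], fingers=0.7)

```text
clock: 1.1
tool_pos: [0.3516, 0.2387, 0.2989]
eef_rot: [0.417, 0.909, -0.0, -0.0]
contact_force: [0.5, 0.0, 0.5]
opening: 0.7
finger_force: 0.0
```

Call:
step_arm(increments=[[[1,-2.6,0],[0,0,-3]],[[1,-2.6,0],[0,0,-3]],[[1,-2.6,0],[0,0,-3]],[[1,-2.6,0],[0,0,-3]],[[1,-2.6,0],[0,0,-3]],[[1,-2.6,0],[0,0,-3]],[[1,-2.6,0],[0,0,-3]],[[1,-2.6,0],[0,0,-3]],[[1,-2.6,0],[0,0,-3]],[[1,-2.6,0],[0,0,-3]]])

```text
clock: 2.1
tool_pos: [0.4514, -0.0207, 0.2986]
eef_rot: [0.638, 0.77, -0.0, -0.0]
contact_force: [0.2, -0.4, -0.4]
opening: 0.7
finger_force: 0.0
```

Call:
step_arm(increments=[[[2.2,0.2,0],[0,0,0]],[[2.2,0.2,0],[0,0,0]],[[2.2,0.2,0],[0,0,0]],[[2.2,0.2,0],[0,0,0]],[[0,0,-3],[0,0,0]],[[0,0,-3],[0,0,0]],[[0,0,-3],[0,0,0]],[[0,0,-3],[0,0,0]],[[0,0,-2.4],[0,0,0]],[[0,0,0],[0,0,0]]])

```text
clock: 3.1
tool_pos: [0.5368, -0.0116, 0.1518]
eef_rot: [0.637, 0.771, -0.002, -0.003]
contact_force: [-0.9, -0.1, 0.7]
opening: 0.701
finger_force: 0.0
```

Run:
```python
from h import *
for n in('scene','top'): snap(n,n+'1')
a=cv2.imread('pics/scene1.png')[100:250,210:400]; b=cv2.imread('pics/top1.png')[130:270,150:325]
a=cv2.resize(a,(400,316),interpolation=cv2.INTER_CUBIC); b=cv2.resize(b,(395,316),interpolation=cv2.INTER_CUBIC)
cv2.imwrite('pics/crop1.png',cv2.hconcat([a,b])); print(r.get_state()['q'])
```

```text
[-0.10813891  0.70211695  0.07356992  1.91239977 -0.09393132  0.53104588
  0.21791129]
```

View pics/crop1.png

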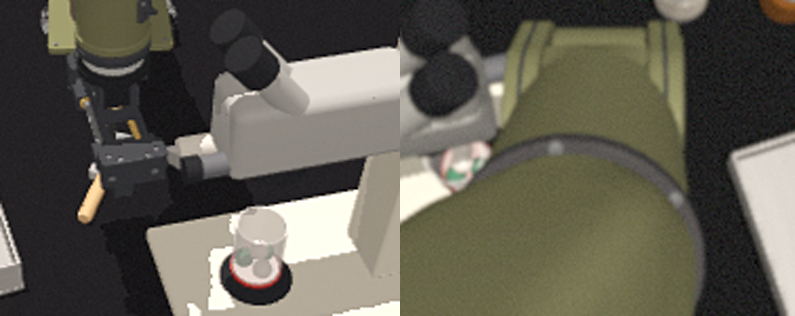

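The gripper is over the handle, which it hides, with its body just clear of the arm at (180,150) in the left crop. I'll close it.

Call:
step_arm(increments=[[[0,0,0],[0,0,0]],[[0,0,0],[0,0,0]],[[0,0,0],[0,0,0]],[[0,0,0],[0,0,0]],[[0,0,0],[0,0,0]],[[0,0,0],[0,0,0]],[[0,0,0],[0,0,0]],[[0,0,0],[0,0,0]],[[0,0,0],[0,0,0]],[[0,0,0],[0,0,0]]], fingers=0, grip_force=20)

```text
clock: 4.2
tool_pos: [0.5381, -0.0119, 0.1544]
eef_rot: [0.637, 0.771, -0.001, -0.001]
contact_force: [-4.0, -0.2, -0.4]
opening: 0.152
finger_force: 20.0
```

Call:
step_arm(increments=[[[-0.47,-0.09,0.82],[0,0,0]],[[-0.47,-0.08,0.82],[0,0,0]],[[-0.35,-0.06,0.9],[0,0,0]],[[-0.35,-0.06,0.9],[0,0,0]],[[-0.21,-0.04,0.95],[0,0,0]],[[-0.21,-0.04,0.95],[0,0,0]],[[-0.07,-0.01,0.97],[0,0,0]],[[-0.07,-0.01,0.97],[0,0,0]],[[0.07,0.01,0.97],[0,0,0]],[[0.07,0.01,0.97],[0,0,0]]])

```text
clock: 5.2
tool_pos: [0.5156, -0.0161, 0.2475]
eef_rot: [0.638, 0.77, -0.002, -0.002]
contact_force: [-7.3, -1.9, -5.2]
opening: 0.15
finger_force: 20.0
```

Call:
step_arm(increments=[[[0.21,0.04,0.95],[0,0,0]],[[0.21,0.04,0.95],[0,0,0]],[[0.35,0.06,0.9],[0,0,0]],[[0.35,0.06,0.9],[0,0,0]],[[0.48,0.09,0.85],[0,0,0]],[[0.48,0.09,0.85],[0,0,0]],[[0.6,0.11,0.76],[0,0,0]],[[0.6,0.11,0.76],[0,0,0]],[[0.55,0.1,0.56],[0,0,0]],[[0,0,0],[0,0,0]]])

```text
clock: 6.2
tool_pos: [0.5471, -0.0103, 0.3238]
eef_rot: [0.638, 0.77, -0.007, -0.007]
contact_force: [-28.9, -3.3, 23.3]
opening: 0.149
finger_force: 20.0
```

Call:
step_arm(increments=[[[-0.3,0,0.2],[0,0,0]],[[0,0,0],[0,0,0]],[[0,0,0],[0,0,0]],[[0,0,0],[0,0,0]],[[0,0,1],[0,0,0]],[[0,0,2],[0,0,0]],[[0,0,2],[0,0,0]],[[0,0,2],[0,0,0]],[[-2,0,2],[0,0,0]],[[-3,0,0],[0,0,0]]], fingers=0.55)

```text
clock: 7.2
tool_pos: [0.5067, -0.0081, 0.4169]
eef_rot: [0.637, 0.771, 0.003, 0.003]
contact_force: [-1.3, -0.2, 0.2]
opening: 0.552
finger_force: 0.0
```

Run:
```python
from h import *
print(r.get_state()['q'])
for n in('scene','top'):
    I,D=snap(n,n+'2'); X=np.load(f'pics/{n}2.npz')['X']; I=I.astype(int)
    m=(D>0)&(I[...,0]>140)&(I[...,1]<70)&(I[...,2]<70)&(X[...,2]>.12)
    p=X[m]; print(n,m.sum(),p.mean(0),p.min(0),p.max(0)) if m.sum() else print(n,0)
```

```text
[-0.1646789   0.33643526  0.1312495   1.64590316 -0.04741287  1.15414564
  0.16705501]
scene 194 [0.54802114 0.01006204 0.33694412] [ 0.53484488 -0.02396831  0.32897522] [0.55781926 0.04396788 0.34182348]
top 0
```

Call:
step_arm(increments=[[[0,0,0],[0,0,0]],[[0,0,-2],[0,0,0]],[[0,0,-2.8],[0,0,0]],[[0,0,-2.8],[0,0,0]],[[0,0,-2.8],[0,0,0]],[[1,0.1,0],[0,0,0]],[[0.8,0.1,0],[0,0,0]],[[0.6,0.1,0.2],[0,0,0]],[[0.6,0.1,0.2],[0,0,0]],[[0.3,0,0.1],[0,0,0]]], fingers=0)

```text
clock: 8.3
tool_pos: [0.5297, -0.0052, 0.316]
eef_rot: [0.638, 0.77, -0.006, -0.007]
contact_force: [-28.3, -0.2, 21.5]
opening: 0.003
finger_force: 14.9
```

Run:
```python
from h import *
print(r.get_state()['contact_force'])
for n in('scene',):
    I,D=snap(n,n+'3'); X=np.load(f'pics/{n}3.npz')['X']; I=I.astype(int)
    m=(D>0)&(I[...,0]>140)&(I[...,1]<70)&(I[...,2]<70)&(X[...,2]>.12)
    p=X[m]; print(n,m.sum(),p.mean(0),p.min(0),p.max(0)) if m.sum() else print(n,0)
```

```text
[-28.26545419  -0.1681533   21.46697659]
scene 0
```

Call:
step_arm(increments=[[[-4,0,0],[0,0,0]],[[-3,1,0],[0,0,8.5]],[[-0.3,1.2,-0.5],[0,0,8.5]],[[-0.3,1.2,-0.5],[0,0,8.5]],[[-0.3,1.2,-0.5],[0,0,8.5]],[[-0.3,1.2,-0.5],[0,0,8.5]],[[-0.3,1.2,-0.5],[0,0,8.5]],[[-0.3,1.2,-0.5],[0,0,8.5]],[[-0.3,1.2,-0.5],[0,0,8.5]],[[-0.3,1.2,-0.5],[0,0,8.5]]], fingers=1)

```text
clock: 9.35
tool_pos: [0.4458, 0.1029, 0.2764]
eef_rot: [0.021, 1.0, 0.001, 0.002]
contact_force: [0.4, 0.3, -0.0]
opening: 0.886
finger_force: 0.0
```

```bash
cat >> h.py <<'E'
from scipy.spatial.transform import Rotation as Ro
def pose():
    s=r.get_state(); R=Ro.from_quat(s['eef_rot']).as_matrix(); z=R[:,2]; y=R[:,1]
    print('q',s['q'].round(2),'tcp',s['tool_pos'].round(4),'grasp',(s['tool_pos']-.019*z).round(4),'z az',np.degrees(np.arctan2(z[1],z[0])).round(1),'down',np.degrees(np.arcsin(-z[2])).round(1),'y',y.round(3),'F',np.array(s['contact_force']).round(1)); return s,R
def rotto(az,th,yaz):
    a,t,b=np.radians([az,th,yaz]); z=np.array([np.cos(a)*np.cos(t),np.sin(a)*np.cos(t),-np.sin(t)])
    y=np.array([np.cos(b),np.sin(b),0]); y-=z*(y@z); y/=np.linalg.norm(y); T=np.stack([np.cross(y,z),y,z],1)
    s=r.get_state(); return np.degrees((Ro.from_matrix(T)*Ro.from_quat(s['eef_rot']).inv()).as_rotvec())
E
python3 - <<'E'
from h import *
pose(); print(rotto(14,30,104),rotto(14,60,104))
I,D=snap('scene','scene4'); X=np.load('pics/scene4.npz')['X']; I=I.astype(int)
m=(D>0)&(I[...,0]>140)&(I[...,1]<70)&(I[...,2]<70)&(X[...,2]>.12)
p=X[m]; print(m.sum(),p.mean(0),p.min(0),p.max(0))
E
```

```text
q [-0.14  0.42 -0.27  2.    0.17  0.73  1.02] tcp [0.4458 0.1029 0.2764] grasp [0.4457 0.1029 0.2954] z az 16.1 down 89.7 y [0.042 0.999 0.002] F [ 0.4  0.3 -0. ]
[  5.97510011 -59.60949308  14.82524464] [  2.92516272 -29.67648101  15.99475756]
193 [0.55294535 0.01172053 0.34241761] [ 0.45350625 -0.02214732  0.2841151 ] [0.56349985 0.05117185 0.34905549]
```

Call:
step_arm(increments=[[[0.9,0.4,-1.9],[0.8,-7.5,1.8]],[[0.9,0.4,-1.9],[0.8,-7.5,1.8]],[[0.9,0.4,-1.9],[0.8,-7.5,1.8]],[[0.9,0.4,-1.9],[0.8,-7.5,1.8]],[[0.9,0.4,-1.9],[0.7,-7.4,1.9]],[[0.9,0.4,-1.9],[0.7,-7.4,1.9]],[[0.9,0.4,-1.9],[0.7,-7.4,1.9]],[[0.9,0.4,-1.9],[0.7,-7.4,1.9]],[[0,0,0],[0,0,0]],[[0,0,0],[0,0,0]]])

```text
clock: 10.4
tool_pos: [0.4696, 0.0555, 0.2075]
eef_rot: [-0.007, 0.98, -0.066, 0.19]
contact_force: [0.4, 0.4, -0.7]
opening: 1.001
finger_force: 0.0
```

Run:
```python
from h import *
pose(); print(rotto(14,30,104))
a,_=snap('scene','scene5'); b,_=snap('top','top5')
a=cv2.imread('pics/scene5.png')[100:280,230:430]; b=cv2.imread('pics/top5.png')[130:310,100:300]
cv2.imwrite('pics/crop5.png',cv2.resize(cv2.hconcat([a,b]),(800,360),interpolation=cv2.INTER_CUBIC))
```

```text
q [-0.27  0.5  -0.19  2.38  1.68  0.36 -0.47] tcp [0.4696 0.0555 0.2075] grasp [0.4625 0.0579 0.225 ] z az -18.8 down 66.8 y [ 0.011  0.991 -0.133] F [ 0.4  0.4 -0.7]
[ 11.75486509 -36.96037373  16.57515292]
```

View pics/crop5.png

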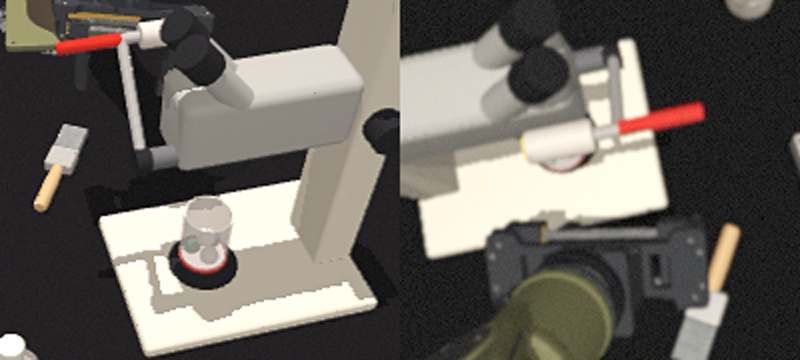

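Lamp up at its stop, with the red bar around (90,45) in the left crop and clear of the head. The cup is undisturbed. The wrist lagged through its singularity, so I'm continuing the turn.

Call:
step_arm(increments=[[[0.5,1,-0.8],[1.5,-4.6,2.1]],[[0.5,1,-0.8],[1.5,-4.6,2.1]],[[0.5,1,-0.8],[1.5,-4.6,2.1]],[[0.5,1,-0.8],[1.5,-4.6,2.1]],[[0.5,1,-0.8],[1.5,-4.6,2.1]],[[0.5,1,-0.8],[1.5,-4.6,2.1]],[[0.5,1,-0.8],[1.5,-4.6,2.1]],[[0.5,1,-0.8],[1.3,-4.6,1.9]],[[0,0,0],[0,0,0]],[[0,0,0],[0,0,0]]])

```text
clock: 11.5
tool_pos: [0.5272, 0.147, 0.1419]
eef_rot: [-0.113, 0.92, 0.0, 0.375]
contact_force: [0.5, -0.2, -0.5]
opening: 1.002
finger_force: 0.0
```

Run:
```python
from h import *
pose(); print(rotto(14,30,104),rotto(14,25,104))
```

```text
q [ 0.17  1.3  -1.47  2.56  2.09  1.79 -0.57] tcp [0.5272 0.147  0.1419] grasp [0.5141 0.1453 0.1556] z az 7.1 down 45.9 y [-0.209  0.974 -0.084] F [ 0.5 -0.2 -0.5]
[  8.32826844 -14.64242621   2.55786467] [  9.4348199  -19.5160348    2.75996226]
```

```bash
cat > fk.py <<'E'
import numpy as np, itertools
from scipy.spatial.transform import Rotation as Ro
from scipy.optimize import least_squares
from plant import r
data=[([-1.20219822,.68986659,-.19451909,1.56623379,.15730826,.90249514,-.21513165],[.20522,.58975,.23801],[.166594,.986025,-.0008026,-.000071]),
([-.10813891,.70211695,.07356992,1.91239977,-.09393132,.53104588,.21791129],[.5368,-.0116,.1518],[.637,.771,-.002,-.003]),
([-.1646789,.33643526,.1312495,1.64590316,-.04741287,1.15414564,.16705501],[.5067,-.0081,.4169],[.637,.771,.003,.003]),
([-.14,.42,-.27,2.,.17,.73,1.02],[.4458,.1029,.2764],[.021,1,.001,.002]),
([-.27,.5,-.19,2.38,1.68,.36,-.47],[.4696,.0555,.2075],[-.007,.98,-.066,.19])]
s=r.get_state(); data.append((list(s['q']),list(s['tool_pos']),list(s['eef_rot'])))
def fk(q,p,s):
    yaw,c7,d1,a2,d3,a3,a4,d5,a6,d7=p
    q=np.array(q)*s; R=Ro.identity(); x=np.zeros(3)
    for ax,ang,t in (('z',yaw+q[0],(0,0,d1)),('y',q[1],(a2,0,0)),('z',q[2],(a3,0,d3)),('y',q[3],(a4,0,0)),('z',q[4],(0,0,d5)),('y',q[5],(a6,0,0)),('z',q[6]+c7,(0,0,d7))):
        R=R*Ro.from_euler(ax,ang); x=x+R.apply(t)
    return x,R
def res(p,s):
    o=[]
    for q,x,e in data:
        y,R=fk(q,p,s); o+=list(y-x)+list(.3*(R.inv()*Ro.from_quat(e)).as_rotvec())
    return np.array(o)
if __name__=='__main__':
    best=[]
    for s in itertools.product([1,-1],repeat=7):
        if s[0]==1 and s[2]==-99: continue
        for y0,c0 in itertools.product([0,np.pi/2,np.pi,-np.pi/2],[0,np.pi/2,np.pi,-np.pi/2]):
            p0=[y0,c0,.35,0,.4,0,0,.4,0,.25]; e=np.abs(res(p0,s)[[3,4,5,9,10,11,15,16,17]]).sum(); best.append((e,s,p0))
    best.sort(key=lambda b:b[0]); out=[]
    for e,s,p0 in best[:16]:
        f=least_squares(res,p0,args=(s,)); out.append((f.cost,s,f.x))
    out.sort(key=lambda b:b[0])
    for o in out[:3]: print(o[0],o[1],o[2].round(3))
    np.savez('fk.npz',s=out[0][1],p=out[0][2])
E
python3 fk.py
```

```text
0.0004818304811998816 (-1, 1, -1, 1, -1, 1, -1) [-0.079  1.497  0.264 -0.008  0.567  0.022 -0.019  0.339  0.021  0.261]
0.0004818304811998831 (-1, -1, -1, -1, -1, -1, -1) [-3.221 -1.645  0.264  0.008  0.567 -0.022  0.019  0.339 -0.021  0.261]
0.0004818304811998964 (-1, 1, -1, 1, -1, 1, -1) [-0.079  1.497  0.264 -0.008  0.567  0.022 -0.019  0.339  0.021  0.261]
```

```bash
cat > sim.py <<'E'
from fk import *
f=np.load('fk.npz'); P,S=f['p'],f['s']
lo=np.array([-3.01,-.46,-1.47,.13,-1,.04,-2.66]); hi=np.array([3.01,2.08,1.51,2.56,4.14,2.09,2.66])
def T(az,th,roll=0,yaz=None):
    "cup-upright-type frame: tool y level at az+90, then rolled about tool z (deg)"
    a,t=np.radians([az,th]); z=np.array([np.cos(a)*np.cos(t),np.sin(a)*np.cos(t),-np.sin(t)]); y=np.array([-np.sin(a),np.cos(a),0])
    return Ro.from_matrix(np.stack([np.cross(y,z),y,z],1))*Ro.from_euler('z',roll,degrees=True)
def err(q,x,R):
    y,Q=fk(q,P,S); return np.r_[x-y,.3*(R*Q.inv()).as_rotvec()]
def ik(q,x,R,w=.01):
    g=least_squares(lambda v:np.r_[err(v,x,R),w*.02*(v-q)],np.clip(q,lo+1e-4,hi-1e-4),bounds=(lo,hi)); return g.x,np.linalg.norm(err(g.x,x,R))
def path(q,x0,R0,x1,R1,n=20):
    w=(R1*R0.inv()).as_rotvec()
    for i in range(1,n+1):
        q,e=ik(q,x0+(x1-x0)*i/n,Ro.from_rotvec(w*i/n)*R0)
    return q,e
E
cat > t.py <<'E'
from sim import *
s=r.get_state(); np.set_printoptions(precision=2,suppress=True)
q10=np.array(data[4][0]); x,R=fk(q10,P,S); x1,R1=fk(s['q'],P,S)
print('repro',path(q10,x,R,x1,R1))
cup=np.array([.594,.156,.068])
rng=np.random.default_rng(0)
for th in (30,40,50,55):
    Rp=T(14,th); xp=cup+.019*Rp.apply([0,0,1]); sols=[]
    for k in range(60):
        q0=rng.uniform(lo,hi); g=least_squares(lambda v:np.r_[err(v,xp,Rp),.0002*(v-(lo+hi)/2)/(hi-lo)],q0,bounds=(lo,hi))
        if np.linalg.norm(err(g.x,xp,Rp))<.004: sols.append((np.min(np.r_[g.x-lo,hi-g.x]),g.x))
    sols.sort(key=lambda a:-a[0]); print(th,len(sols)); [print('  ',a[0].round(2),a[1]) for a in sols[:3]]
    print('  from now',path(s['q'],x1,R1,xp,Rp))
E
python3 t.py
```

```text
repro (array([ 0.15,  1.21, -1.35,  2.56,  2.13,  1.67, -0.64]), np.float64(7.509139553173616e-06))
30 27
   0.12 [-0.14  1.18 -0.34  2.44  3.03  1.51 -1.34]
   0.12 [-0.14  1.18 -0.34  2.44  3.03  1.51 -1.34]
   0.12 [-0.14  1.18 -0.34  2.44  3.03  1.51 -1.34]
  from now (array([ 0.27,  1.64, -1.31,  2.43,  2.82,  1.76, -0.32]), np.float64(1.1163794708288789e-08))
40 28
   0.16 [-0.07  1.11 -0.48  2.4   2.88  1.23 -1.21]
   0.16 [-0.07  1.1  -0.47  2.4   2.89  1.23 -1.22]
   0.16 [-0.09  1.1  -0.43  2.4   2.9   1.22 -1.25]
  from now (array([ 0.26,  1.51, -1.29,  2.38,  2.58,  1.6 , -0.4 ]), np.float64(7.712985258101834e-09))
50 31
   0.24 [ 0.05  1.09 -0.71  2.32  2.59  1.02 -0.91]
   0.24 [ 0.    1.06 -0.61  2.32  2.66  0.97 -1.01]
   0.24 [-0.01  1.05 -0.58  2.32  2.68  0.96 -1.04]
  from now (array([ 0.28,  1.47, -1.36,  2.3 ,  2.33,  1.48, -0.32]), np.float64(6.752072842972104e-09))
55 19
   0.29 [ 0.02  1.03 -0.65  2.27  2.52  0.85 -0.88]
   0.29 [ 0.02  1.03 -0.65  2.27  2.52  0.85 -0.88]
   0.29 [ 0.02  1.03 -0.65  2.27  2.52  0.85 -0.88]
  from now (array([ 0.28,  1.45, -1.39,  2.25,  2.21,  1.43, -0.25]), np.float64(8.294989189161683e-09))
```

```bash
cat >> sim.py <<'E'
O=np.array([.594,.156,0]); a=np.radians(10.4); ex=np.array([np.cos(a),np.sin(a),0]); ey=np.array([-np.sin(a),np.cos(a),0])
L=lambda x,y,z:O+x*ex+y*ey+np.array([0,0,z])
def seg(A,B,n=25): return A+(B-A)*np.linspace(0,1,n)[:,None]
bar=seg(L(-.063,-.172,.342),L(-.063,-.027,.342))
head=np.array([L(x,y,z) for x in(-.038,0,.038) for y in np.linspace(-.065,.135,8) for z in(.23,.28,.33)])
eye=None
def links(q):
    p=P.copy(); q=np.array(q); sh=np.array([0,0,P[2]])
    e=P.copy(); e[6:]=0; E,_=fk(q,e,S); w=P.copy(); w[8:]=0; W,_=fk(q,w,S); X,R=fk(q,P,S); return sh,E,W,X
def clear(q):
    sh,E,W,X=links(q); o={}
    for n,ob in(('bar',bar),('head',head)):
        for m,(A,B) in(('up',(sh,E)),('fore',(E,W)),('tool',(W,W+.65*(X-W)))):
            d=np.linalg.norm(seg(A,B)[:,None]-ob[None],axis=2).min(); o[n+m]=round(float(d),3)
    o['E']=E.round(2); o['W']=W.round(2); return o
E
cat > t.py <<'E'
from sim import *
np.set_printoptions(precision=2,suppress=True)
s=r.get_state(); q=s['q']; x0,R0=fk(q,P,S); print('now',clear(q))
cup=np.array([.594,.156,.068])
def go(q,x,R,g,az,th,roll,n=20):
    R1=T(az,th,roll); x1=np.array(g)+.019*R1.apply([0,0,1]); q,e=path(q,x,R,x1,R1,n); print(' ',g,az,th,roll,'q',q,'e',round(e,4),clear(q)); return q,x1,R1
for th in (40,50):
  print(th); st=(q,x0,R0)
  st=go(*st,[.50,.133,.10],14,th,0); st=go(*st,cup,14,th,0); st=go(*st,cup+[0,0,.02],14,th,0,5); st=go(*st,[.45,.12,.13],14,th,0); a=go(*st,[.46,-.05,.17],-8,th,0)
  a=go(*a,[.50,-.235,.17],-25,th,0)
  for sg in(1,-1):
    b=a
    for k in(60,120,150): b=go(*b,[.50,-.235,.16],-25,th,sg*k)
E
python3 t.py
```

```text
now {'barup': 0.121, 'barfore': 0.098, 'bartool': 0.149, 'headup': 0.218, 'headfore': 0.156, 'headtool': 0.1, 'E': array([ 0.53, -0.11,  0.42]), 'W': array([0.33, 0.15, 0.33])}
40
  [0.5, 0.133, 0.1] 14 40 0 q [ 0.23  1.54 -1.47  2.56  2.38  1.83 -0.44] e 0.036 {'barup': 0.14, 'barfore': 0.108, 'bartool': 0.186, 'headup': 0.237, 'headfore': 0.157, 'headtool': 0.117, 'E': array([ 0.55, -0.15,  0.29]), 'W': array([0.35, 0.12, 0.26])}
  [0.59 0.16 0.07] 14 40 0 q [ 0.29  1.64 -1.47  2.38  2.55  1.71 -0.22] e 0.0 {'barup': 0.193, 'barfore': 0.144, 'bartool': 0.176, 'headup': 0.264, 'headfore': 0.132, 'headtool': 0.103, 'E': array([ 0.54, -0.18,  0.23]), 'W': array([0.41, 0.13, 0.22])}
  [0.59 0.16 0.09] 14 40 0 q [ 0.28  1.59 -1.47  2.39  2.51  1.69 -0.25] e 0.0 {'barup': 0.176, 'barfore': 0.122, 'bartool': 0.162, 'headup': 0.263, 'headfore': 0.132, 'headtool': 0.088, 'E': array([ 0.54, -0.18,  0.26]), 'W': array([0.41, 0.13, 0.24])}
  [0.45, 0.12, 0.13] 14 40 0 q [ 0.23  1.35 -1.47  2.56  2.18  1.68 -0.55] e 0.0789 {'barup': 0.136, 'barfore': 0.1, 'bartool': 0.159, 'headup': 0.24, 'head
[... 4639 characters left out ...]
arup': 0.461, 'barfore': 0.24, 'bartool': 0.229, 'headup': 0.521, 'headfore': 0.315, 'headtool': 0.309, 'E': array([ 0.28, -0.41,  0.54]), 'W': array([ 0.36, -0.15,  0.34])}
  [0.5, -0.235, 0.16] -25 50 -120 q [ 0.82  0.91 -0.85  2.48  2.46  1.01  1.2 ] e 0.0 {'barup': 0.446, 'barfore': 0.244, 'bartool': 0.232, 'headup': 0.505, 'headfore': 0.319, 'headtool': 0.311, 'E': array([ 0.29, -0.34,  0.61]), 'W': array([ 0.35, -0.15,  0.34])}
  [0.5, -0.235, 0.16] -25 50 -150 q [ 0.64  0.8  -0.49  2.49  2.74  0.87  1.42] e 0.0 {'barup': 0.423, 'barfore': 0.25, 'bartool': 0.236, 'headup': 0.479, 'headfore': 0.325, 'headtool': 0.315, 'E': array([ 0.32, -0.26,  0.65]), 'W': array([ 0.35, -0.15,  0.33])}
```

```bash
cat > t.py <<'E'
from sim import *
np.set_printoptions(precision=2,suppress=True)
s=r.get_state(); q=s['q']; x0,R0=fk(q,P,S)
cup=np.array([.594,.156,.068])
def go(q,x,R,g,az,th,roll,n=20):
    R1=T(az,th,roll); x1=np.array(g)+.019*R1.apply([0,0,1]); q,e=path(q,x,R,x1,R1,n); c=clear(q); print(' ',np.round(g,3),az,th,roll,'q',q,'e',round(e,4),'bar',c['barfore'],c['bartool'],c['barup'],'head',c['headfore'],c['headtool'],c['E'],c['W']); return q,x1,R1
for th in (30,35):
  print(th); st=(q,x0,R0)
  st=go(*st,[.535,.141,.10],14,th,0); st=go(*st,cup,14,th,0); st=go(*st,cup+[0,0,.03],14,th,0,5); st=go(*st,[.57,.0,.12],-2,th,0); a=go(*st,[.55,-.26,.17],-25,th,0)
  for k in(-60,-120,-150,-170): a=go(*a,[.55,-.26,.16],-25,th,k)
  for k in(-90,0): a=go(*a,[.55,-.26,.17],-25,th,k)
  a=go(*a,[.57,0,.12],-2,th,0); a=go(*a,cup+[0,0,.03],14,th,0);a=go(*a,cup,14,th,0,5);a=go(*a,[.56,.147,.09],14,th,0)
E
python3 t.py; python3 -c "
from h import *
from sim import T
print(pose()[0]['tool_pos'], T(14,30).as_quat())"
```

```text
30
  [0.54 0.14 0.1 ] 14 30 0 q [ 0.24  1.68 -1.47  2.56  2.7   1.96 -0.28] e 0.0224 bar 0.159 0.203 0.186 head 0.161 0.117 [ 0.54 -0.16  0.21] [0.35 0.12 0.22]
  [0.59 0.16 0.07] 14 30 0 q [ 0.29  1.73 -1.43  2.43  2.82  1.81 -0.18] e 0.0 bar 0.185 0.211 0.221 head 0.155 0.123 [ 0.53 -0.18  0.18] [0.38 0.13 0.19]
  [0.59 0.16 0.1 ] 14 30 0 q [ 0.28  1.66 -1.46  2.45  2.74  1.81 -0.22] e 0.0 bar 0.154 0.185 0.195 head 0.147 0.098 [ 0.54 -0.18  0.22] [0.38 0.13 0.22]
  [0.57 0.   0.12] -2 30 0 q [ 0.49  1.61 -1.47  2.56  2.66  1.96 -0.34] e 0.0084 bar 0.192 0.183 0.28 head 0.207 0.119 [ 0.49 -0.29  0.25] [0.37 0.03 0.24]
  [ 0.55 -0.26  0.17] -25 30 0 q [ 0.98  1.45 -1.47  2.48  2.58  1.73 -0.35] e 0.0 bar 0.241 0.232 0.468 head 0.312 0.307 [ 0.3  -0.48  0.34] [ 0.37 -0.15  0.29]
  [ 0.55 -0.26  0.16] -25 30 -60 q [ 0.9   1.22 -1.08  2.48  2.7   1.54  0.32] e 0.0 bar 0.25 0.241 0.444 head 0.316 0.309 [ 0.31 -0.43  0.46] [ 0.36 -0.15  0.27]
  [ 0.55 -0.26  0.16] -25 30 -120 q [ 0.75  1.05 -0.7   2.49  2.85  1.4   1.02] e 0.0 bar 0.257 0.246 0.408 head 0.322 0.313 [ 0.35 -0.35  0.54] [ 
[... 3225 characters left out ...]
 0.1 ] 14 35 0 q [ 0.28  1.6  -1.45  2.42  2.61  1.74 -0.27] e 0.0 bar 0.129 0.171 0.177 head 0.139 0.089 [ 0.54 -0.18  0.25] [0.39 0.13 0.23]
  [0.59 0.16 0.07] 14 35 0 q [ 0.28  1.64 -1.39  2.41  2.69  1.74 -0.27] e 0.0 bar 0.151 0.195 0.19 head 0.141 0.114 [ 0.54 -0.18  0.23] [0.39 0.13 0.2 ]
  [0.56 0.15 0.09] 14 35 0 q [ 0.26  1.61 -1.42  2.53  2.63  1.85 -0.34] e 0.0 bar 0.14 0.197 0.172 head 0.158 0.116 [ 0.54 -0.17  0.24] [0.36 0.12 0.22]
q [ 0.17  1.3  -1.47  2.56  2.09  1.79 -0.57] tcp [0.5272 0.147  0.1419] grasp [0.5141 0.1453 0.1556] z az 7.1 down 45.9 y [-0.209  0.974 -0.084] F [ 0.5 -0.2 -0.5]
[0.52721363 0.14697278 0.14194696] [-0.10554195  0.85957018  0.06093467  0.49627308]
```

Call:
step_arm(increments=[[[0.6,0.1,-0.4],[1,-0.8,0.4]],[[0.6,0.1,-0.4],[1,-0.8,0.4]],[[0.6,0,-0.5],[1,-0.8,0.4]],[[0.6,0,-0.5],[1,-0.8,0.4]],[[0.6,0,-0.5],[1,-0.8,0.3]],[[0.6,0,-0.5],[1,-0.8,0.3]],[[0.5,0,-0.6],[0,0,0]],[[0,0,0],[0,0,0]],[[0,0,0],[0,0,0]],[[0,0,0],[0,0,0]]], fingers=1)

```text
clock: 12.5
tool_pos: [0.5692, 0.1493, 0.1105]
eef_rot: [-0.112, 0.898, 0.051, 0.422]
contact_force: [-0.9, 1.0, -0.0]
opening: 0.999
finger_force: 0.0
```

Run:
```python
from h import *
pose(); print(rotto(14,35,104))
I,D=snap('scene','scene6'); X=np.load('pics/scene6.npz')['X']
w=X[195:240,315:350].reshape(-1,3); w=w[(w[:,2]>.035)&(w[:,2]<.105)]; print(w.min(0),w.max(0),np.percentile(w,[3,97],axis=0))
cv2.imwrite('pics/crop6.png',cv2.resize(cv2.imread('pics/scene6.png')[120:280,220:420],(800,640),interpolation=cv2.INTER_CUBIC)[:600])
```

```text
q [ 0.28  1.44 -1.38  2.52  2.44  1.74 -0.44] tcp [0.5692 0.1493 0.1105] grasp [0.5551 0.1458 0.1226] z az 14.0 down 39.8 y [-0.244  0.97  -0.003] F [-0.9  1.  -0. ]
[ 1.29970973 -4.57201394 -0.09717468]
[0.5499708  0.12834797 0.03501789] [0.61372203 0.18978762 0.10395002] [[0.55225023 0.12942866 0.0392018 ]
 [0.61204364 0.18635958 0.1018858 ]]
```

View pics/crop6.png

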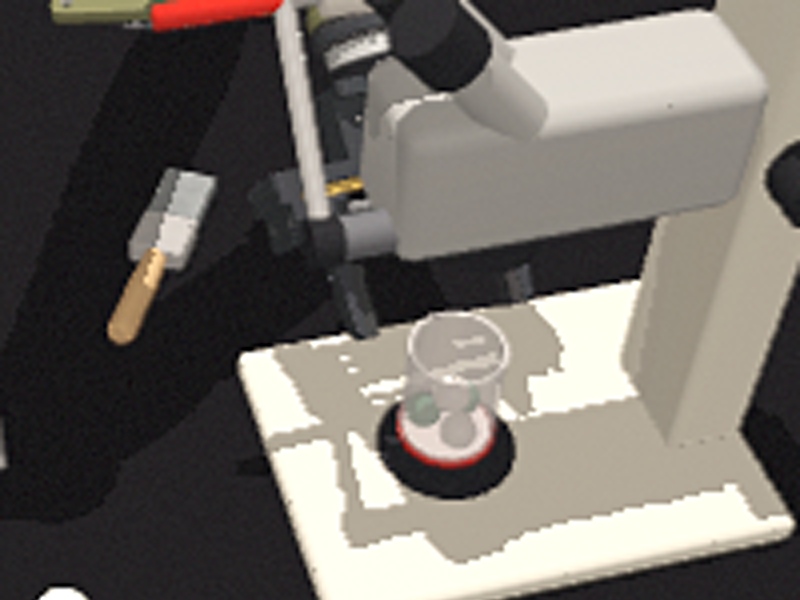

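The cup stands at about (455,400) in the crop, between the open fingertips at (355,310) and (520,280). I'm moving in around it.

Call:
step_arm(increments=[[[0.4,0.15,-0.6],[0.2,-0.6,0]],[[0.4,0.15,-0.6],[0.2,-0.6,0]],[[0.4,0.15,-0.7],[0.2,-0.6,0]],[[0.4,0.15,-0.7],[0.2,-0.6,0]],[[0.4,0.15,-0.7],[0.1,-0.6,0]],[[0.4,0.15,-0.7],[0.1,-0.6,0]],[[0.4,0.15,-0.7],[0.1,-0.5,0]],[[0.4,0.15,-0.7],[0.1,-0.5,0]],[[0,0,0],[0,0,0]],[[0,0,0],[0,0,0]]])

```text
clock: 13.55
tool_pos: [0.6007, 0.1611, 0.0552]
eef_rot: [-0.109, 0.881, 0.056, 0.457]
contact_force: [0.2, -0.3, -0.5]
opening: 0.996
finger_force: 0.0
```

Call:
step_arm(increments=[[[0,0,0],[0,0,0]],[[0,0,0],[0,0,0]],[[0,0,0],[0,0,0]],[[0,0,0],[0,0,0]],[[0,0,0],[0,0,0]],[[0,0,0],[0,0,0]],[[0,0,0],[0,0,0]],[[0,0,0],[0,0,0]],[[0,0,0],[0,0,0]],[[0,0,0],[0,0,0]]], fingers=0, grip_force=15)

```text
clock: 14.55
tool_pos: [0.6009, 0.161, 0.0554]
eef_rot: [-0.109, 0.881, 0.056, 0.458]
contact_force: [-2.2, -0.5, 3.2]
opening: 0.687
finger_force: 14.7
```

Run:
```python
from h import *
pose()
I,D=snap('scene','scene7'); X=np.load('pics/scene7.npz')['X']
w=X[195:240,310:350].reshape(-1,3); w=w[(w[:,2]>.085)&(w[:,2]<.105)]; print(len(w),np.percentile(w,[3,97],axis=0))
```

```text
q [ 0.28  1.59 -1.25  2.42  2.73  1.74 -0.37] tcp [0.6009 0.161  0.0554] grasp [0.5859 0.1573 0.0663] z az 14.0 down 35.1 y [-0.243  0.97  -0.001] F [-2.2 -0.5  3.2]
422 [[0.53782765 0.10569116 0.08564258]
 [0.61211596 0.19758235 0.10306385]]
```

Call:
step_arm(increments=[[[0,0,0.8],[0,0,0]],[[0,0,1.2],[0,0,0]],[[0,0,1.2],[0,0,0]],[[-0.3,-1.5,0.3],[0,0,-2]],[[-0.3,-2,0.4],[0,0,-2]],[[-0.3,-2,0.4],[0,0,-2]],[[-0.3,-2,0.4],[0,0,-2]],[[-0.3,-2,0.4],[0,0,-2]],[[-0.3,-2,0.4],[0,0,-2]],[[-0.3,-2,0.4],[0,0,-2]]], grip_force=25)

```text
clock: 15.6
tool_pos: [0.5871, 0.0246, 0.1124]
eef_rot: [0.0, 0.888, -0.002, 0.459]
contact_force: [9.3, 15.0, 17.0]
opening: 0.684
finger_force: 24.7
```

```bash
python3 -c "
from h import *
pose(); print(rotto(-25,35,65), r.get_state()['opening'])"
```

```text
q [ 0.47  1.57 -1.47  2.56  2.52  1.96 -0.36] tcp [0.5871 0.0246 0.1124] grasp [0.5716 0.0246 0.1234] z az -0.3 down 35.3 y [ 0.002  1.    -0.003] F [ 9.3 15.  17. ]
[  0.09046924  -0.35962525 -24.86535047] 0.6842500969453981
```

Run:
```python
from h import *
a,_=snap('scene','scene8'); b,_=snap('top','top8'); print(r.get_state()['contact_force'],r.get_state()['moment'])
a=cv2.imread('pics/scene8.png')[90:290,150:400]; b=cv2.imread('pics/top8.png')[110:310,130:380]
cv2.imwrite('pics/crop8.png',cv2.resize(cv2.hconcat([a,b]),(800,320),interpolation=cv2.INTER_CUBIC))
```

```text
[ 0.87350478 -0.04368161 -2.21332693] [0.04205079 1.00669055 0.01235177]
```

View pics/crop8.png

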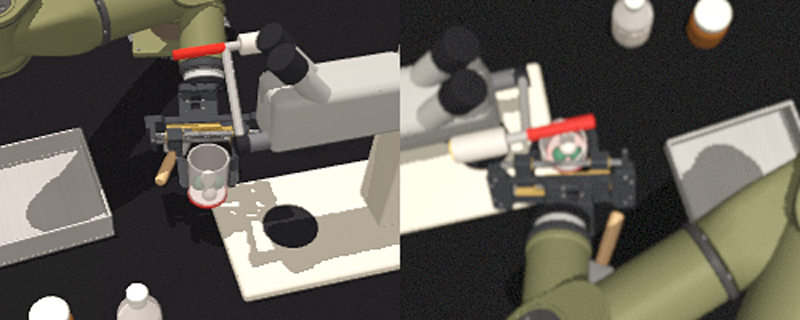

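The cup is lifted clear with the balls inside, at (207,175) in the left crop. The bare disc shows at (290,226).

Call:
step_arm(increments=[[[-0.2,-1.8,0.4],[0,0,-1.5]],[[-0.2,-2.8,0.4],[0,0,-2.5]],[[-0.2,-3,0.5],[0,0,-2.5]],[[-0.2,-3.2,0.5],[0,0,-2.8]],[[-0.2,-3.2,0.5],[0,0,-2.8]],[[-0.2,-3.2,0.5],[0,0,-2.8]],[[-0.3,-3.2,0.5],[0,0,-2.8]],[[-0.3,-3.2,0.5],[0,0,-2.8]],[[-0.3,-2.8,0.5],[0,0,-2.5]],[[-0.2,-1.8,0.4],[0,0,-1.5]]])

```text
clock: 16.7
tool_pos: [0.57, -0.2568, 0.1598]
eef_rot: [0.189, 0.868, -0.098, 0.448]
contact_force: [0.5, 0.7, -2.0]
opening: 0.688
finger_force: 24.7
```

Run:
```python
from h import *
s,R=pose(); print(rotto(-25,35,65), s['opening'])
print('roll -1deg rotvec per 8deg', (-8*R[:,2]).round(2))
d=np.load('pics/scene8.npz'); I=d['I'].astype(int); X=d['X']
m=(I.max(2)<60)&(abs(X[...,2]-.02)<.006)&(np.hypot(X[...,0]-.594,X[...,1]-.156)<.06)
p=X[m][:,:2]; print('disc',m.sum(),p.mean(0),cv2.minEnclosingCircle((p*1000).astype(np.float32)),cv2.fitEllipse((p[cv2.convexHull((p*1e4).astype(np.int32),returnPoints=False)[:,0]]*1000).astype(np.float32)))
```

```text
q [ 1.    1.4  -1.47  2.45  2.44  1.7  -0.34] tcp [ 0.57   -0.2568  0.1598] grasp [ 0.556  -0.2503  0.1708] z az -24.7 down 35.4 y [ 0.417  0.909 -0.001] F [ 0.5  0.7 -2. ]
[-0.08901762 -0.37061493 -0.36384578] 0.6882460921580069
roll -1deg rotvec per 8deg [-5.93  2.72  4.63]
disc 684 [0.59519377 0.15812506] ((593.551025390625, 157.53903198242188), 44.55070495605469) ((594.0494995117188, 158.28341674804688), (84.25411987304688, 86.62808227539062), 106.96137237548828)
```

Call:
step_arm(increments=[[[-0.1,-0.4,0],[-5.9,2.7,4.6]],[[-0.1,-0.4,0],[-5.9,2.7,4.6]],[[-0.1,-0.4,0],[-5.9,2.7,4.6]],[[-0.1,-0.4,0],[-5.9,2.7,4.6]],[[-0.1,-0.4,0],[-5.9,2.7,4.6]],[[-0.1,-0.4,0],[-5.9,2.7,4.6]],[[-0.1,-0.4,0],[-5.9,2.7,4.6]],[[-0.1,-0.4,0],[-5.9,2.7,4.6]],[[-0.1,-0.3,0],[-5.9,2.7,4.6]],[[-0.1,-0.3,0],[-5.9,2.7,4.6]]], grip_force=30)

```text
clock: 17.7
tool_pos: [0.5605, -0.2925, 0.1595]
eef_rot: [-0.413, 0.787, -0.363, 0.281]
contact_force: [-0.2, 0.6, -2.0]
opening: 0.679
finger_force: 29.7
```

```bash
cat >> h.py <<'E'
def cupax(R,th=35.1):
    # cup axis in tool frame from pick pose (tool y level, down th)
    t=np.radians(th); a=R@np.array([-np.cos(t),0,-np.sin(t)]); b=R@np.array([np.cos(t),0,-np.sin(t)])
    for c in (a,b): print('cup axis',c.round(2),'tip',np.degrees(np.arccos(c[2])).round(1))
E
python3 -c "
from h import *
from sim import T
print(T(14,35).inv().apply([0,0,1]))
s,R=pose(); cupax(R); print((-8*R[:,2]).round(2))"
```

```text
[-0.81915204  0.         -0.57357644]
q [ 0.95  1.11 -0.98  2.44  2.64  1.34  0.67] tcp [ 0.5605 -0.2925  0.1595] grasp [ 0.5464 -0.2861  0.1705] z az -24.5 down 35.4 y [-0.446  0.396 -0.803] F [-0.2  0.6 -2. ]
cup axis [-0.02  0.89  0.45] tip 63.3
cup axis [-0.84 -0.5   0.22] tip 77.5
[-5.93  2.71  4.63]
```

Call:
step_arm(increments=[[[0,0,-0.25],[-3.7,1.7,2.9]],[[0,0,-0.25],[-3.7,1.7,2.9]],[[0,0,-0.25],[-3.7,1.7,2.9]],[[0,0,-0.25],[-3.7,1.7,2.9]],[[0,0,-0.25],[-3.7,1.7,2.9]],[[0,0,-0.25],[-3.7,1.7,2.9]],[[0,0,-0.25],[-3.7,1.7,2.9]],[[0,0,-0.25],[-3.7,1.7,2.9]],[[0,0,-0.25],[-3.7,1.7,2.9]],[[0,0,-0.25],[-3.7,1.7,2.9]]])

```text
clock: 18.7
tool_pos: [0.5608, -0.292, 0.1343]
eef_rot: [0.707, -0.539, 0.447, -0.103]
contact_force: [0.2, -1.0, -2.5]
opening: 0.679
finger_force: 29.7
```

Call:
step_arm(increments=[[[0,0,0],[-5.2,2.4,4.1]],[[0,0,0],[-5.2,2.4,4.1]],[[0,0,0],[-5.2,2.4,4.1]],[[0,0,0],[-5.2,2.4,4.1]],[[0,0,0],[-5.2,2.4,4.1]],[[0,0,0],[0,0,0]],[[0,0,0],[0,0,0]],[[0,0,0],[0,0,0]],[[0,0,0],[0,0,0]],[[0,0,0],[0,0,0]]])

```text
clock: 19.7
tool_pos: [0.5603, -0.2934, 0.1341]
eef_rot: [0.836, -0.302, 0.456, 0.037]
contact_force: [0.5, -0.8, -0.7]
opening: 0.684
finger_force: 29.7
```

Run:
```python
from h import *
s,R=pose(); cupax(R)
a,_=snap('scene','scene9'); b,_=snap('top','top9')
a=cv2.imread('pics/scene9.png')[130:270,100:275]; b=cv2.imread('pics/top9.png')[150:290,260:435]
cv2.imwrite('pics/crop9.png',cv2.resize(cv2.hconcat([a,b]),(800,320),interpolation=cv2.INTER_CUBIC))
```

```text
q [ 0.65  1.02 -0.42  2.45  2.92  1.27  1.65] tcp [ 0.5603 -0.2934  0.1341] grasp [ 0.5462 -0.287   0.1451] z az -24.5 down 35.5 y [-0.539 -0.815 -0.214] F [ 0.5 -0.8 -0.7]
cup axis [-0.75  0.58 -0.31] tip 107.9
cup axis [-0.1  -0.19  0.98] tip 12.4
```

View pics/crop9.png

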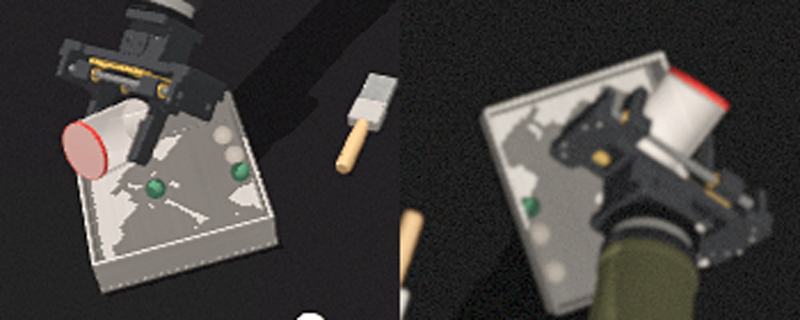

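All four balls are in the tray, at (155,187), (222,135), (234,155) and (240,172) in the left crop. The cup is empty, so I'm rolling back.

Call:
step_arm(increments=[[[0,0,0.3],[6.1,-2.8,-4.8]],[[0,0,0.3],[6.1,-2.8,-4.8]],[[0,0,0.3],[6.1,-2.8,-4.8]],[[0,0,0.3],[6.1,-2.8,-4.8]],[[0,0,0.3],[6.1,-2.8,-4.8]],[[0,0,0.3],[6.1,-2.8,-4.8]],[[0,0,0.3],[6.1,-2.8,-4.8]],[[0,0,0.3],[6.1,-2.8,-4.8]],[[0,0,0.3],[6.1,-2.8,-4.8]],[[0,0,0.3],[6.1,-2.8,-4.8]]])

```text
clock: 20.8
tool_pos: [0.56, -0.2938, 0.1641]
eef_rot: [-0.426, 0.78, -0.368, 0.273]
contact_force: [1.1, -0.4, -1.7]
opening: 0.686
finger_force: 29.7
```

Run:
```python
from h import *
s,R=pose(); cupax(R); print(rotto(-25,35.1,65),rotto(-10,35.1,80))
```

```text
q [ 0.94  1.09 -0.96  2.44  2.64  1.32  0.68] tcp [ 0.56   -0.2938  0.1641] grasp [ 0.546  -0.2873  0.1752] z az -24.8 down 35.5 y [-0.464  0.365 -0.807] F [ 1.1 -0.4 -1.7]
cup axis [-0.03  0.9   0.43] tip 64.8
cup axis [-0.82 -0.51  0.24] tip 76.0
[ 60.69918362 -28.46940123 -47.62593352] [ 62.87403012 -19.9783089  -34.36338326]
```

Call:
step_arm(increments=[[[0.1,0.4,0],[6.1,-2.8,-4.8]],[[0.1,0.4,0],[6.1,-2.8,-4.8]],[[0.1,0.4,0],[6.1,-2.8,-4.8]],[[0.1,0.4,0],[6.1,-2.9,-4.8]],[[0.1,0.4,0],[6.1,-2.9,-4.8]],[[0.1,0.4,0],[6.1,-2.9,-4.8]],[[0.1,0.4,0],[6.1,-2.9,-4.7]],[[0.1,0.4,0],[6,-2.9,-4.7]],[[0.1,0.4,0],[6,-2.8,-4.7]],[[0.1,0.4,0],[6,-2.8,-4.7]]])

```text
clock: 21.8
tool_pos: [0.5699, -0.2537, 0.1635]
eef_rot: [0.192, 0.866, -0.1, 0.451]
contact_force: [-0.1, 0.3, -0.7]
opening: 0.683
finger_force: 29.6
```

Call:
step_arm(increments=[[[0.2,1.8,-0.4],[0,0,1.5]],[[0.2,2.8,-0.4],[0,0,2.4]],[[0.2,3,-0.5],[0,0,2.5]],[[0.2,3,-0.5],[0,0,2.6]],[[0.2,3,-0.5],[0,0,2.6]],[[0.2,3,-0.5],[0,0,2.6]],[[0.2,3,-0.5],[0,0,2.6]],[[0.2,3,-0.5],[0,0,2.6]],[[0.2,2.4,-0.4],[0,0,2]],[[0.2,1.6,-0.2],[0,0,1.4]]])

```text
clock: 22.8
tool_pos: [0.5933, 0.0128, 0.1178]
eef_rot: [0.012, 0.888, -0.011, 0.46]
contact_force: [0.4, 0.1, -1.2]
opening: 0.679
finger_force: 29.7
```

Run:
```python
from h import *
from sim import T
s,R=pose(); cupax(R); print(rotto(14,35.1,104),s['opening'])
z=T(14,35.1).as_matrix()[:,2]; print('TCP to disc (cm)',100*(np.array([.593,.158,.0663])+.019*z-s['tool_pos']))
```

```text
q [ 0.48  1.55 -1.46  2.54  2.51  1.95 -0.39] tcp [0.5933 0.0128 0.1178] grasp [0.5778 0.0134 0.1288] z az -2.2 down 35.2 y [ 0.032  0.999 -0.008] F [ 0.4  0.1 -1.2]
cup axis [0.   0.01 1.  ] tip 0.5
cup axis [-0.94  0.03 -0.34] tip 109.7
[ 0.49174845 -0.08119343 15.82767017] 0.6791340729923322
TCP to disc (cm) [ 1.48030988 14.89650188 -6.24599182]
```

Call:
step_arm(increments=[[[0.2,1.5,-0.2],[0.1,0,1.6]],[[0.2,1.8,-0.2],[0.1,0,2]],[[0.2,2,-0.2],[0.1,0,2.1]],[[0.2,2,-0.3],[0.1,0,2.1]],[[0.2,2,-0.3],[0.1,0,2.1]],[[0.2,2,-0.3],[0,0,2.1]],[[0.2,1.9,-0.3],[0,0,2]],[[0.1,1.7,-0.2],[0,0,1.8]],[[0,0,0],[0,0,0]],[[0,0,0],[0,0,0]]])

```text
clock: 23.8
tool_pos: [0.6083, 0.1604, 0.0985]
eef_rot: [-0.107, 0.881, 0.056, 0.457]
contact_force: [0.0, 0.8, -1.5]
opening: 0.684
finger_force: 29.7
```

Run:
```python
from h import *
from sim import T
s,R=pose(); cupax(R); print(rotto(14,35.1,104),s['opening'])
z=T(14,35.1).as_matrix()[:,2]; print('TCP to disc (cm)',100*(np.array([.593,.158,.0663])+.019*z-s['tool_pos']))
a,_=snap('scene','scene10')
cv2.imwrite('pics/crop10.png',cv2.resize(cv2.imread('pics/scene10.png')[140:260,260:410],(750,600),interpolation=cv2.INTER_CUBIC))
d=np.load('pics/scene10.npz'); X=d['X']; w=X[170:240,310:350].reshape(-1,3); b=s['tool_pos'][2]-.0554+.1
w=w[(abs(w[:,2]-b)<.004)]; print(b,len(w),np.percentile(w,[2,98],axis=0))
I=d['I'].astype(int); m=(I[...,0]>150)&(I[...,1]<90)&(X[...,2]<.12); print('red floor',X[m].mean(0),X[m].min(0),X[m].max(0))
```

```text
q [ 0.32  1.58 -1.43  2.43  2.6   1.77 -0.25] tcp [0.6083 0.1604 0.0985] grasp [0.5932 0.1567 0.1094] z az 13.9 down 35.2 y [-0.24   0.971  0.   ] F [ 0.   0.8 -1.5]
cup axis [ 0. -0.  1.] tip 0.1
cup axis [-0.91 -0.23 -0.34] tip 109.7
[-0.00193279 -0.05925904  0.13722101] 0.6838088829752869
TCP to disc (cm) [-0.02026265  0.13579217 -4.30891206]
0.14306402081381211 175 [[0.55884838 0.10295163 0.13922002]
 [0.619247   0.19275291 0.14650504]]
red floor [ 0.78428351 -0.33525933  0.06273693] [ 0.07511167 -0.43600465  0.01113092] [0.8446414  0.17757304 0.07322841]
```

View pics/crop10.png

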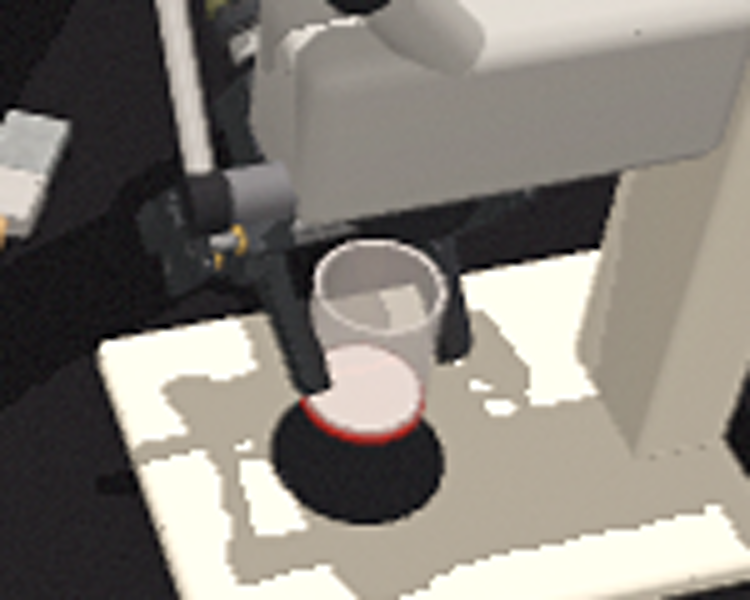

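The cup, at (378,340), is held upright and empty over the disc, whose visible part is centred near (358,455). I'm lowering it.

Call:
step_arm(increments=[[[0.1,0.1,-0.6],[0,0,0]],[[0.1,0,-0.7],[0,0,0]],[[0.1,0,-0.7],[0,0,0]],[[0,0,-0.7],[0,0,0]],[[0,0,-0.6],[0,0,0]],[[0,0,-0.4],[0,0,0]],[[0,0,-0.2],[0,0,0]],[[0,0,-0.1],[0,0,0]],[[0,0,-0.1],[0,0,0]],[[0,0,0],[0,0,0]]])

```text
clock: 24.85
tool_pos: [0.6114, 0.1614, 0.0577]
eef_rot: [-0.107, 0.881, 0.056, 0.457]
contact_force: [-0.4, -0.5, -1.5]
opening: 0.68
finger_force: 29.7
```

Not touching yet; about 2 mm remain.

Call:
step_arm(increments=[[[0,0,-0.1],[0,0,0]],[[0,0,-0.05],[0,0,0]],[[0,0,-0.05],[0,0,0]],[[0,0,-0.05],[0,0,0]],[[0,0,0],[0,0,0]],[[0,0,0],[0,0,0]],[[0,0,0],[0,0,0]],[[0,0,0],[0,0,0]],[[0,0,0],[0,0,0]],[[0,0,0],[0,0,0]]])

```text
clock: 25.85
tool_pos: [0.6115, 0.1615, 0.0554]
eef_rot: [-0.107, 0.881, 0.056, 0.458]
contact_force: [-0.5, -0.2, 2.7]
opening: 0.683
finger_force: 29.6
```

Call:
step_arm(increments=[[[0,0,0],[0,0,0]],[[0,0,0],[0,0,0]],[[0,0,0],[0,0,0]],[[0,0,0],[0,0,0]],[[0,0,0],[0,0,0]],[[0,0,0],[0,0,0]],[[0,0,0],[0,0,0]],[[0,0,0],[0,0,0]],[[0,0,0],[0,0,0]],[[0,0,0],[0,0,0]]], fingers=1)

```text
clock: 26.85
tool_pos: [0.6114, 0.1614, 0.0551]
eef_rot: [-0.107, 0.881, 0.056, 0.457]
contact_force: [0.2, -0.7, 0.4]
opening: 0.998
finger_force: 0.0
```

Call:
step_arm(increments=[[[-0.5,-0.1,0.3],[0,0,0]],[[-0.5,-0.1,0.4],[0,0,0]],[[-0.5,-0.1,0.5],[0,0,0]],[[-0.5,-0.2,0.6],[0,0,0]],[[-0.5,-0.1,0.6],[0,0,0]],[[-0.5,-0.1,0.6],[0,0,0]],[[-0.5,-0.1,0.6],[0,0,0]],[[-0.4,-0.1,0.6],[0,0,0]],[[0,0,0],[0,0,0]],[[0,0,0],[0,0,0]]])

```text
clock: 27.85
tool_pos: [0.5725, 0.1525, 0.0973]
eef_rot: [-0.107, 0.881, 0.056, 0.457]
contact_force: [0.4, 0.6, 0.1]
opening: 1.004
finger_force: 0.0
```

Run:
```python
from h import *
s,R=pose()
a,_=snap('scene','scene11'); d=np.load('pics/scene11.npz'); X=d['X']; I=d['I'].astype(int)
w=X[195:240,312:352].reshape(-1,3); w=w[(w[:,2]>.094)&(w[:,2]<.106)]; print(len(w),np.percentile(w,[2,98],axis=0))
m=(I[...,0]>140)&(I[...,1]<70)&(I[...,2]<70)&(X[...,2]>.25); print('bar',m.sum(),X[m].mean(0))
a=cv2.imread('pics/scene11.png')[90:270,130:400]
cv2.imwrite('pics/crop11.png',cv2.resize(a,(800,533),interpolation=cv2.INTER_CUBIC))
```

```text
q [ 0.27  1.58 -1.41  2.54  2.6   1.89 -0.35] tcp [0.5725 0.1525 0.0973] grasp [0.5574 0.1488 0.1082] z az 13.9 down 35.1 y [-0.24   0.971  0.   ] F [0.4 0.6 0.1]
173 [[0.5505352  0.12707784 0.09414042]
 [0.62298667 0.19815004 0.1052625 ]]
bar 195 [0.56065071 0.00996938 0.34785821]
```

View pics/crop11.png

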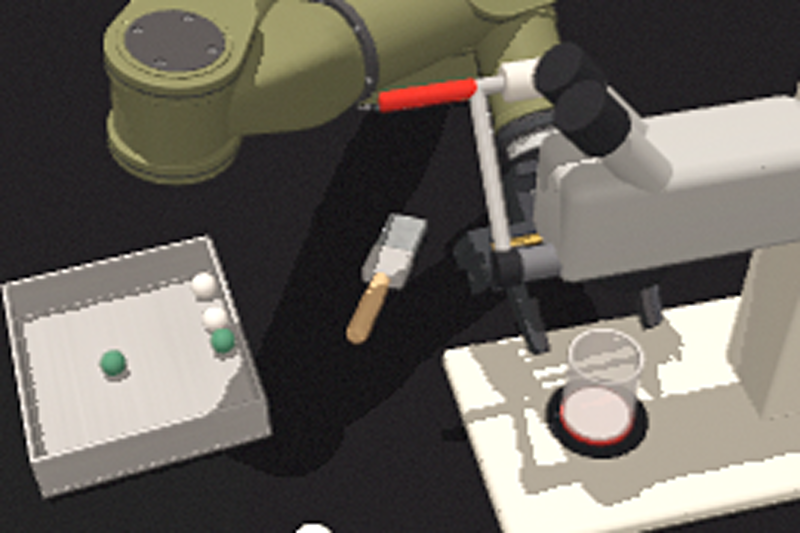

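The cup stands upright and empty on the disc at (600,400), the gripper is clear, four balls are in the tray, and the lamp arm is up.

```bash
python3 -c "
from plant import r
print(r.finish_job())"
```

```text
the job is handed in; nothing more can be done
None
```

The job is handed in at about 28 s of 72 s: the last picture shows the lamp arm up, all four balls in the tray, and the empty cup upright on the black disc; the brush is unmoved, I didn't re-measure the bottle and jar, and no verdict came back.

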